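Tip the nut trough into the parts drawer

ROBOT

A 6-joint arm with a two-finger parallel gripper is mounted at the origin on the work surface. World frame = base frame: x ahead of the robot, y to its left, z up, the work surface at z = 0. Lengths are in mm, angles in degrees, forces in N, time in s.
With the tool pointing down it reaches from about 300 to 850 mm from the base axis. Payload 4.2 kg.
Tool frame: the origin (TCP) lies on the centre line of the jaws, within the pads' length; the fingertips stand 14 mm ahead of it and the grasp point (between the pads) lies 5 mm behind it; x points along the fingers, y is the direction in which the jaws open and shut, and the axes are right-handed (so a half turn about x gives the same grasp; the last joint's range is limited). The gripper opens to 91 mm and grips with 3 to 60 N. Pads are 32 mm wide; open, the fingers measure 118 mm over their backs; the gripper's body (76 mm by 178 mm) begins 60 mm behind the grasp point.
Start: joints at [-72.25, 18.312, 89.639, -0, 72.044, -1.146], TCP at [186.219, -544.026, 227.976] pointing down, gripper open.
Joint ranges: [-177.97, 177.97], [-48.28, 115.42], [12.27, 149.76], [-77.06, 257.06], [2.81, 150.46], [-146.56, 146.56]. Speed limits (degrees/s): [147.25, 147.25, 180, 180, 180, 180].

INTERFACE

Orientations are given as [roll, pitch, yaw] about the fixed x, y, z axes, in that order (R = Rz(yaw) Ry(pitch) Rx(roll)).
In Python, from workcell import readout, optics, env gives the robot as it stands.
- The arm moves only by the shell command python3 -m creep 'ROWS' [OPENING] [FORCE]. ROWS is JSON, a list of rows, each an object with "translation": the shift along the world's x, y, z in cm, a list of three; "delta_rot": the turn, a rotation vector about the world's x, y, z in rad, a list of three. In form: [{"translation": [dx, dy, dz], "delta_rot": [rx, ry, rz]}, ...]. A call has 1 to 5 rows; each row shifts and turns the commanded pose from where the row before left it; what a row does not reach is not made up. A row lasts 1/12 s, in which the tool goes at most 41.7 mm and 7.16 degrees, less where a joint would pass 70% of its speed; a pose out of reach is approached as far as the arm can. A call with a gripper value outside its range is refused whole. OPENING is the gripper's target within -1 to 1 (fully open at 1, half-way at 0, shut at -1), set as the call begins (- or left out, the last holds). The fingers move at their own pace and stop on an object; FORCE is the grip in N (left out, the last holds). Time passes only in rows, so rows that do not move let the fingers close. It gives the time, the measured TCP pose, the force and the opening at its end, in the units of the state.
- readout.state(): the state, without advancing time (a new reading comes with each control period).
- optics.grab_frame(name): name is "scene" or "top" or "wrist"; returns (picture, depth): 480x640x3 uint8, red, green, blue; 480x640 float32, mm along the optical axis (not along the pixel's ray), 0 where there is no reading.
- optics.camera_params(name): a dict with "mtx" (3x3 intrinsics, pixels), "R" (3x3) and "t" (3): a world point X has camera coordinates R X + t. Camera axes: x right, y down, z forward; pixel columns grow to the right and rows downward; lengths in mm; the calibration is good to about 2 mm. A picture is of the moment at which its call begins: read the wrist's pose just before it. camera_params takes no time and is no camera call; for the wrist camera it gives the pose at the moment of the call.
- env.job_done(): hands the job in, once; it reports no verdict.
The state is a dict: "time_s": time; "qpos": joint angles; "qvel": joint speeds; "effort": joint torques, N m; "ee_pos": TCP position; "ee_rot": TCP orientation; "force": force on the tool from outside, world axes, zero at the start; "torque": the same for the moment, N m; "gripper_width": finger opening in mm.
Only numpy, scipy, OpenCV 4.12 (cv2) and the standard library are available. Lean on these libraries where they do the work, as an engineer would, in place of code of your own. Each camera call takes 0.05 s, during which the arm holds its last target.

TASK

Push the blue parts drawer back squarely against the yellow stop fence of the tipping trough, between the two tape marks. Then press the trough's red ball knob down until the trough sits firmly on its stop, with about 15 N on the knob, and keep that up until a moment after all three nuts have slid down the spout into the drawer. Never push on the trough, its stand or the fence with more than 25 N, do not touch the nuts, and leave the other things on the bench alone.

Things in the scene. Friction and masses are not known exactly. Their poses are not given: they have to be found in the camera images.
- stand: Fixed grey stand of the tipping trough. Origin on the bench under the hinge; z up; -y points to the trough's open spout, -x to the knob side. Base plate 120 mm (x) by 170 mm, 10 mm thick; two uprights at x = +-46 mm, y = -22 to 22 mm, 172 mm high. Yellow tape marks on the bench at x = +-60 mm, from y = -75 to -225 mm.
- fence (a point): Foot of the middle of the yellow stop fence's face, at x = 0, y = -75 mm of the stand. The fence is 100 mm wide (x), 36 mm high; its face looks to -y. It is sprung: it gives 2.5 N per mm for 6 mm, then is rigid. The seated drawer has its origin 70 mm from here in -y, and the stand's yaw.
- hinge (a point): Fixed point on the hinge axis (along x), 160 mm above the bench. The trough, white floor, green walls, 68 mm wide, y = -110 to 110 mm, wall tops 35 mm above the axis, is held level by a spring. Pressed down on its spout side it tips to a firm stop at 0.66 rad; let go, it swings back. The nuts begin to slide at 0.52 to 0.61 rad (friction varies) and take up to 2 s.
- knob_foot (a point): Fixed point on the bench under the red ball knob (28 mm ball, on an arm of the trough; at x = -95, y = -85 mm of the stand). Ball centre 172 to 212 mm up when level: the stem height differs each run, feel for the ball's top. It swings about the hinge and sinks 54 to 63 mm to the stop. Push: 3 to 4 N at first, 6 to 9 N near the stop, then 5 to 10 N more per mm.
- drawer: Loose blue open parts drawer, 100 mm (x) by 140 mm (y), 46 mm high, walls 4 mm, about 0.25 kg. Origin: centre of its underside, z up. A black upright grip fin stands on its -y end: 14 mm thick (x), 34 mm long, from y = -70 to -104 mm, z = 4 to 50 mm. Its plain +y end goes against the fence; seated, its origin is at x = 0, y = -145 mm of the stand with the same yaw. It slides on the bench with a push of 1 to 3 N.
- nut_a: Brass hex nut, 24 mm across flats, 13 mm high, about 35 g, lying flat in the trough; origin at the centre of its underside, z up
- nut_b: Dark steel hex nut, 24 mm across flats, 13 mm high, about 35 g, lying flat in the trough; origin at the centre of its underside, z up
- nut_c: Copper-coloured hex nut, 24 mm across flats, 13 mm high, about 35 g, lying flat in the trough; origin at the centre of its underside, z up
- screwdriver: Bystander: screwdriver lying on the bench; leave it
- wrench: Bystander: wrench lying on the bench; leave it
- tape_roll: Bystander: yellow ring of tape, 84 mm across, 24 mm high; leave it
- glue: Bystander: white bottle with orange cap, 48 mm across, 120 mm high; leave it
- jar: Bystander: amber jar, 64 mm across, 75 mm high; leave it
- meter: Bystander: grey hand meter, 75 x 140 x 32 mm; leave it

How it is judged (in metres and radians):
On the way, in this order (a step that is already met when the one before it is completed fails the run):
1. the drawer stands against the fence (gap under 5 mm), within 15 mm of the middle, square within 0.12 rad (y of drawer in the frame of stand above -0.15 m and x of drawer in the frame of stand between -0.015 and 0.015 m and angle between the y axis of drawer and the y axis of stand, either way round below 0.12 rad and angle between drawer's own z axis and vertical below 0.05 rad), for 0.3 s.
2. all three nuts lie inside the drawer while the robot still presses the trough onto its stop with more than 10 N (x of nut_a in the frame of drawer between -0.05 and 0.05 m and y of nut_a in the frame of drawer between -0.07 and 0.07 m and z of each of nut_a, nut_b, nut_c in the frame of drawer below 0.046 m and x of nut_b in the frame of drawer between -0.05 and 0.05 m and y of nut_b in the frame of drawer between -0.07 and 0.07 m and x of nut_c in the frame of drawer between -0.05 and 0.05 m and y of nut_c in the frame of drawer between -0.07 and 0.07 m and contact force between any of the fingers, the arm and stand above 10 N), for 0.3 s.
At the end, for the whole second after the job is handed in: All three nuts lie at rest inside the drawer, and the drawer still stands at the fence (gap under 10 mm, within 20 mm of the middle, square within 0.15 rad) (x of nut_a in the frame of drawer between -0.05 and 0.05 m and y of nut_a in the frame of drawer between -0.07 and 0.07 m and z of each of nut_a, nut_b, nut_c in the frame of drawer below 0.046 m and x of nut_b in the frame of drawer between -0.05 and 0.05 m and y of nut_b in the frame of drawer between -0.07 and 0.07 m and x of nut_c in the frame of drawer between -0.05 and 0.05 m and y of nut_c in the frame of drawer between -0.07 and 0.07 m and y of drawer in the frame of stand above -0.155 m and x of drawer in the frame of stand between -0.02 and 0.02 m and angle between the y axis of drawer and the y axis of stand, either way round below 0.15 rad and angle between drawer's own z axis and vertical below 0.05 rad and linear speed of each of nut_a, nut_b, nut_c, drawer below 0.02 m/s); the robot touches nothing.
It fails at once if the robot pushes on the trough or its stand with more than 25 N (contact force between any of the arm, the fingers and stand above 25 N).
It fails at once if the drawer is pushed on the stand or fence with more than 25 N (contact force between drawer and stand above 25 N).
It fails at once if the robot touches a nut (contact force between any of the arm, the fingers and nut_a above 0.5 N or contact force between any of the arm, the fingers and nut_b above 0.5 N or contact force between any of the arm, the fingers and nut_c above 0.5 N).
It fails at once if a bystander is moved more than 30 mm (distance of any of screwdriver, wrench, tape_roll, glue, jar, meter from where it was at the start of the episode above 0.03 m).
It also fails if it takes over 70 s, if anything falls off the work surface, if the arm or the gripper's body presses on something with over 40 N, if the wrist force passes 120 N, or if a joint passes its speed limit or range.

## Working session

There is one attempt and no reset: what is moved stays moved. The work goes in short steps, Python scripts to look and compute and a shell command to move; the robot and the scene stay as the last step left them, time stands still between calls to the robot, and variables do not carry over. Pictures are saved under pics/ and viewed, and the job is handed in when it is done.

```bash
ls; mkdir -p pics
python3 - <<'E'
from workcell import readout, optics
import cv2, numpy as np
print(readout.state())
for n in ("scene","top"):
    p,d=optics.grab_frame(n); cv2.imwrite(f"pics/{n}0.png",p[:,:,::-1]); np.savez(f"pics/{n}0.npz",p=p,d=d)
    c=optics.camera_params(n); print(n,{k:np.round(v,3).tolist() for k,v in c.items()})
E
```

```text
pics
{'time_s': 0.0, 'qpos': array([-7.22514609e+01,  1.83498598e+01,  8.97065369e+01, -8.56290190e-04,
        7.20424011e+01, -1.14683588e+00]), 'qvel': array([-0.07401746, -0.03486306,  0.10158747, -0.02154149,  0.02350865,
       -0.07992428]), 'effort': array([-8.37365660e-04, -4.12459803e+01, -2.31971365e+01,  7.26557407e-02,
        4.57810645e-02, -1.49734869e-04]), 'ee_pos': array([ 186.05073107, -543.56366047,  227.13721995]), 'ee_rot': array([-90.67471424,  89.90119885, 108.2209254 ]), 'force': array([-0.47983699, -0.03828704,  0.75728694]), 'torque': array([ 0.01920464, -0.03680556, -0.01712023]), 'gripper_width': 91.10310786125576}
scene {'mtx': [[621.344, 0.0, 320.636], [0.0, 621.344, 242.178], [0.0, 0.0, 1.0]], 'R': [[0.837, 0.547, -0.017], [0.388, -0.616, -0.686], [-0.386, 0.567, -0.728]], 't': [-504.463, -116.973, 1454.927]}
top {'mtx': [[592.412, 0.0, 318.236], [0.0, 592.412, 238.964], [0.0, 0.0, 1.0]], 'R': [[-0.0, -1.0, 0.031], [-0.99, -0.004, -0.141], [0.141, -0.03, -0.99]], 't': [23.246, 570.651, 1296.922]}
```

View pics/scene0.png

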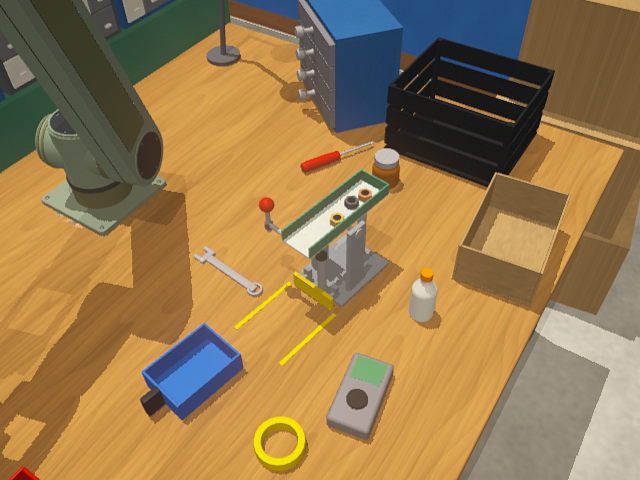

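View pics/top0.png

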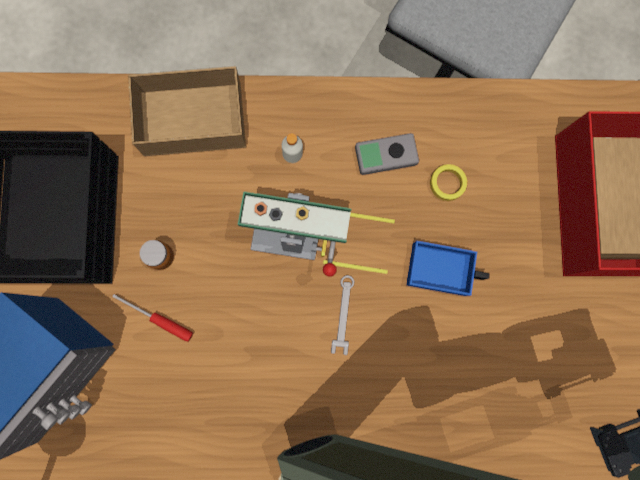

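The pictures show the drawer at top (442,268) with its fin at (482,275), the trough at (295,217), the red knob at (330,270) and the tape marks at about (372,218) and (358,268). Next I'll measure them.

```bash
cat > h.py <<'E'
import numpy as np, cv2
from workcell import optics
def world(d,c):
    v,u=np.indices(d.shape); K=c["mtx"]
    P=np.stack([(u-K[0,2])/K[0,0]*d,(v-K[1,2])/K[1,1]*d,d],-1)
    return (P-np.asarray(c["t"]))@np.asarray(c["R"])
def ray(c,u,v,z):
    R=np.asarray(c["R"]);C=-R.T@c["t"];r=R.T@np.linalg.solve(c["mtx"],[u,v,1]);return C+r*(z-C[2])/r[2]
def tri(pts):
    A=np.zeros((3,3));b=np.zeros(3)
    for c,u,v in pts:
        R=np.asarray(c["R"]);C=-R.T@c["t"];r=R.T@np.linalg.solve(c["mtx"],[u,v,1]);r/=np.linalg.norm(r)
        M=np.eye(3)-np.outer(r,r);A+=M;b+=M@C
    return np.linalg.solve(A,b)
def mask(p,lo,hi): return cv2.inRange(cv2.cvtColor(p,cv2.COLOR_RGB2HSV),lo,hi)
YEL=((24,150,120),(34,255,255)); BLU=((105,120,60),(122,255,255))
E
python3 - <<'E'
from h import *
kp=[]
for n in ("top","scene"):
    f=np.load(f"pics/{n}0.npz");p,d=f["p"],f["d"];c=optics.camera_params(n);W=world(d,c)
    print("==",n)
    m=mask(p,*YEL);N,L,S,C=cv2.connectedComponentsWithStats(m)
    for i in range(1,N):
        if S[i,4]>40:
            pts=np.argwhere(L==i)[:,::-1].astype(np.float32);w=W[L==i]
            G=np.array([ray(c,u,v,0)[:2] for u,v in pts],np.float32)
            r=cv2.minAreaRect(G);print("yel",S[i].tolist(),C[i].round(),"z",np.median(w[:,2]).round(1),"rect",np.round(r[0]),np.round(r[1]),round(r[2],1))
            print("  box",cv2.boxPoints(r).round(0).tolist())
    m=mask(p,*BLU);N,L,S,C=cv2.connectedComponentsWithStats(m)
    for i in range(1,N):
        if 500<S[i,4]<12000:
            w=W[(L==i)];q=w[(w[:,2]>41)&(w[:,2]<51)]
            r=cv2.minAreaRect(q[:,:2].astype(np.float32));print("blue",S[i].tolist(),np.percentile(w[:,2],[5,50,95]).round(1),"rim",np.round(r[0],1),np.round(r[1],1),round(r[2],1),cv2.boxPoints(r).round(0).tolist())
    m=mask(p,(0,180,100),(6,255,255))|mask(p,(174,180,100),(180,255,255));N,L,S,C=cv2.connectedComponentsWithStats(m)
    for i in range(1,N):
        if 60<S[i,4]<400: 
            w=W[L==i];print("red",S[i].tolist(),C[i],np.median(w,0).round(1),w[:,2].max())
            if S[i,2]<25 and S[i,3]<25: kp.append((c,*(S[i,:2]+(S[i,2:4]-1)/2)))
    # fin: dark points high 40-55
    m=(p.max(2)<60)&(W[...,2]>40)&(W[...,2]<56)&(W[...,0]<700)&(W[...,1]<-200)&(W[...,1]>-500)
    q=W[m]
    if len(q)>10: print("fin",len(q),cv2.minAreaRect(q[:,:2].astype(np.float32)))
if len(kp)==2: print("knob",tri(kp))
E
```

```text
== top
yel [431, 165, 25, 33, 73] [438. 177.] z 21.5 rect [ 724. -267.] [41. 85.] 64.6
  box [[677.0, -267.0], [753.0, -303.0], [771.0, -266.0], [694.0, -230.0]]
yel [439, 168, 24, 28, 65] [454. 180.] z 20.8 rect [ 719. -296.] [64. 45.] 23.7
  box [[681.0, -288.0], [699.0, -330.0], [758.0, -304.0], [740.0, -263.0]]
blue [407, 241, 70, 55, 2907] [-0.5  5.1 45.8] rim [ 506.4 -257.2] [142.3  99.2] 79.6 [[445.0, -318.0], [542.0, -336.0], [568.0, -196.0], [470.0, -178.0]]
blue [0, 293, 72, 139, 5040] [256.4 260.2 263.7] rim [0. 0.] [0. 0.] 0.0 [[0.0, 0.0], [0.0, 0.0], [0.0, 0.0], [0.0, 0.0]]
red [323, 263, 13, 13, 128] [329.0625    269.3828125] [486.7   8.6 211.1] 1362.9446119988754
fin 63 ((490.3551330566406, -341.1901550292969), (30.134838104248047, 12.234638214111328), 80.41290283203125)
== scene
yel [294, 271, 39, 39, 485] [314. 291.] z 26.5 rect [572.  16.] [ 26. 120.] 79.9
  box [[510.0, 13.0], [629.0, -8.0], [633.0, 18.0], [515.0, 39.0]]
yel [234, 282, 57, 47, 285] [262. 305.] z 0.9 rect [511. -66.] [150.   9.] 81.1
  box [[495.0, -139.0], [504.0, -141.0], [527.0, 8.0], [518.0, 9.0
[... 328 characters left out ...]
3, 20, 637] [-650.4 -619.  -565.5] rim [0. 0.] [0. 0.] 0.0 [[0.0, 0.0], [0.0, 0.0], [0.0, 0.0], [0.0, 0.0]]
blue [142, 323, 99, 96, 4230] [ 1.8  6.5 46.9] rim [ 506.2 -262.4] [140.5 103.7] 80.0 [[443.0, -323.0], [545.0, -341.0], [569.0, -202.0], [467.0, -184.0]]
red [302, 151, 38, 20, 353] [320.28045326 160.68555241] [378.9 342.7  21.4] 969.8162615684688
red [260, 198, 14, 13, 129] [265.8372093  203.31007752] [491.1  -1.7 210.3] 217.30921262993957
red [9, 466, 30, 14, 224] [ 23.24107143 474.74553571] [ 496.5 -558.2  169. ] 969.8162615684688
fin 75 ((497.0220031738281, -349.3777770996094), (33.22774124145508, 6.627138137817383), 76.37164306640625)
knob [486.98162415   6.90544337 199.96762567]
```

Run:
```python
from h import *
from scipy.spatial.transform import Rotation as Ro
from workcell import readout
s=readout.state();R=Ro.from_euler("xyz",s["ee_rot"],degrees=True).as_matrix();print(R.round(3))
ang=np.degrees(np.arctan2(R[1,1],R[0,1]));print("jaw dir",ang)
f=np.load("pics/top0.npz");p,d=f["p"],f["d"];c=optics.camera_params("top")
print(cv2.cvtColor(p,cv2.COLOR_RGB2HSV)[[218,219,220,268,269,270],370])
m=mask(p,(20,120,150),(34,255,255))
N,L,S,C=cv2.connectedComponentsWithStats(m)
for i in range(1,N):
    if S[i,4]>25:
        pts=np.argwhere(L==i)[:,::-1];G=np.array([ray(c,u,v,0)[:2] for u,v in pts],np.float32);r=cv2.minAreaRect(G)
        print(S[i].tolist(),np.round(r[0],1),np.round(r[1],1),round(r[2],1))
```

```text
[[-0.     0.324 -0.946]
 [ 0.002 -0.946 -0.324]
 [-1.    -0.002 -0.   ]]
jaw dir -71.10213032612276
[[ 28 145 208]
 [ 25 140 190]
 [ 15 135 170]
 [ 29 137 206]
 [ 29 139 209]
 [ 28 136 206]]
[432, 164, 36, 36, 524] [ 715.6 -288.8] [83.7 85.4] 88.4
[297, 207, 11, 13, 61] [637.3  61.4] [25.5 26. ] 19.1
[350, 212, 45, 12, 200] [ 627.3 -103.5] [104.1  10.6] 80.7
[321, 240, 6, 16, 63] [556.5  10.8] [ 9.2 36.1] 81.8
[333, 261, 55, 13, 252] [510.6 -73.5] [127.8  10.6] 81.0
```

```bash
python3 -m creep '[{"translation":[2.2,2.8,0],"delta_rot":[0,0,0.1]},{"translation":[2.2,2.8,0],"delta_rot":[0,0,0.1]},{"translation":[2.2,2.8,0],"delta_rot":[0,0,0.1]},{"translation":[2.2,2.8,0],"delta_rot":[0,0,0.1]},{"translation":[2.8,2.2,0],"delta_rot":[0,0,0.1]}]' 0.2
python3 -m creep '[{"translation":[3,2,0],"delta_rot":[0,0,0.1]},{"translation":[3,2,0],"delta_rot":[0,0,0.1]},{"translation":[3,1,-1],"delta_rot":[0,0,0.1]},{"translation":[3,0.5,-1],"delta_rot":[0,0,0.1]},{"translation":[3,0,-1],"delta_rot":[0,0,0.1]}]'
```

```text
time_s: 0.52
ee_pos: [301.9, -407.7, 227.7]
ee_rot: [-99.7, 89.9, 128.1]
force: [1.4, 0.3, -0.1]
gripper_width: 60.9
time_s: 0.93
ee_pos: [453.4, -353.3, 197.6]
ee_rot: [-140.4, 90.0, 116.1]
force: [-0.5, 0.1, -0.6]
gripper_width: 54.8
```

```bash
cat > st.py <<'E'
from h import *
from workcell import readout
from scipy.spatial.transform import Rotation as Ro
s=readout.state();R=Ro.from_euler("xyz",s["ee_rot"],degrees=True).as_matrix()
print("t",s["time_s"],"pos",s["ee_pos"].round(1),"jaw",np.degrees(np.arctan2(R[1,1],R[0,1])).round(2),"down",R[:,0].round(3),"F",s["force"].round(2),"w",round(s["gripper_width"],1),"q",s["qpos"].round(1))
E
python3 st.py
```

```text
t 0.9333 pos [ 453.4 -353.3  197.6] jaw -13.45 down [-0.     0.001 -1.   ] F [-0.47  0.07 -0.61] w 54.8 q [-39.1  19.5  92.4   0.   68.1 -25.6]
```

```bash
python3 -m creep '[{"translation":[2,0.4,0],"delta_rot":[0,0,0.03]},{"translation":[1.8,0.4,0],"delta_rot":[0,0,0.027]},{"translation":[0,0,-3],"delta_rot":[0,0,0]},{"translation":[0,0,-1],"delta_rot":[0,0,0]},{"translation":[0,0,0],"delta_rot":[0,0,0]}]'
python3 st.py
python3 - <<'E'
from h import *
c=optics.camera_params("wrist")
p,d=optics.grab_frame("wrist");cv2.imwrite("pics/w1.png",p[:,:,::-1])
W=world(d,c)
m=mask(p,*BLU)>0;w=W[m];q=w[(w[:,2]>41)&(w[:,2]<51)]
if len(q): print("rim",cv2.minAreaRect(q[:,:2].astype(np.float32)))
m=(p.max(2)<60)&(W[...,2]>40)&(W[...,2]<56)&(d>0);q=W[m];print("fin",len(q),cv2.minAreaRect(q[:,:2].astype(np.float32)))
E
```

```text
time_s: 1.35
ee_pos: [488.1, -345.4, 154.4]
ee_rot: [-114.7, 89.5, 144.8]
force: [-0.4, -0.7, -1.0]
gripper_width: 54.7
t 1.35 pos [ 488.1 -345.4  154.4] jaw -10.52 down [-0.007  0.005 -1.   ] F [-0.42 -0.75 -1.04] w 54.7 q [-36.4  23.6  92.5  -0.   64.3 -25.9]
rim ((505.4254455566406, -259.2258605957031), (140.50514221191406, 99.86146545410156), 79.971923828125)
fin 768 ((490.3190002441406, -344.1400146484375), (32.915950775146484, 13.019838333129883), 80.0279769897461)
```

View pics/w1.png

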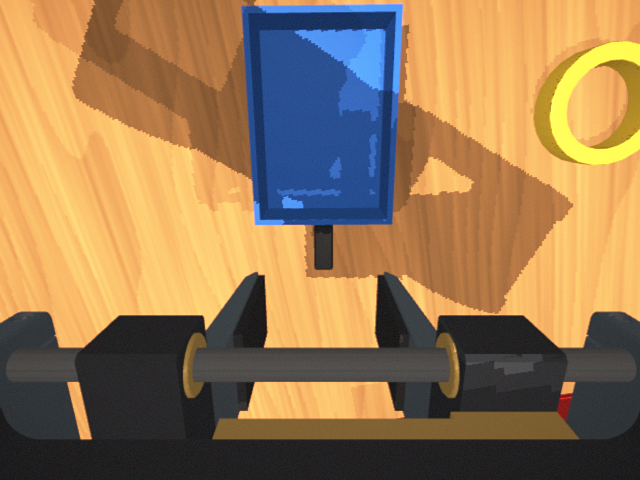

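The wrist view shows the fin at (323,247), lying between the open jaws. It measures (490.3,-344.1), which agrees with the fixed cameras, so I'll descend.

```bash
python3 -m creep '[{"translation":[0.2,-0.1,-3],"delta_rot":[0,0,0.005]},{"translation":[0,0,-3],"delta_rot":[0,0,0]},{"translation":[0,0,-3],"delta_rot":[0,0,0]},{"translation":[0,0,-2.5],"delta_rot":[0,0,0]},{"translation":[0,0,-0.5],"delta_rot":[0,0,0]}]'
python3 st.py
```

```text
time_s: 1.82
ee_pos: [489.8, -347.0, 35.1]
ee_rot: [-115.9, 89.6, 143.8]
force: [-0.4, 0.6, -0.5]
gripper_width: 54.9
t 1.8167 pos [ 489.8 -347.    35.1] jaw -10.31 down [-0.005  0.004 -1.   ] F [-0.42  0.57 -0.48] w 54.9 q [-36.4  30.8 100.   -0.   49.5 -26.1]
```

```bash
python3 -m creep '[{"translation":[0,0.1,-1],"delta_rot":[0,0,0.003]},{"translation":[0,0,0],"delta_rot":[0,0,0]},{"translation":[0,0,0],"delta_rot":[0,0,0]}]'
python3 -m creep '[{"translation":[0,0,0],"delta_rot":[0,0,0]},{"translation":[0,0,0],"delta_rot":[0,0,0]},{"translation":[0,0,0],"delta_rot":[0,0,0]},{"translation":[0,0,0],"delta_rot":[0,0,0]},{"translation":[0,0,0],"delta_rot":[0,0,0]}]' -1 15
python3 -m creep '[{"translation":[0,0,0],"delta_rot":[0,0,0]},{"translation":[0,0,0],"delta_rot":[0,0,0]},{"translation":[0,0,0],"delta_rot":[0,0,0]},{"translation":[0,0,0],"delta_rot":[0,0,0]}]'
python3 st.py
```

```text
time_s: 2.07
ee_pos: [492.9, -347.7, 29.3]
ee_rot: [64.9, 89.9, -35.2]
force: [0.3, 0.3, 0.1]
gripper_width: 54.8
time_s: 2.48
ee_pos: [492.4, -347.1, 28.4]
ee_rot: [67.7, 90.0, -32.4]
force: [-0.9, -0.6, 0.2]
gripper_width: 24.0
time_s: 2.82
ee_pos: [491.9, -346.9, 28.1]
ee_rot: [-101.4, 90.0, 158.5]
force: [-1.9, 1.6, 2.3]
gripper_width: 14.0
t 2.8167 pos [ 491.9 -346.9   28.1] jaw -10.08 down [-0.001  0.    -1.   ] F [-1.93  1.59  2.31] w 14.0 q [-36.3  31.3 100.4  -0.   48.3 -26.2]
```

```bash
python3 -m creep '[{"translation":[0.6,0.6,0],"delta_rot":[0,0,0.004]},{"translation":[1.2,1.2,0],"delta_rot":[0,0,0.004]},{"translation":[1.4,1.4,0],"delta_rot":[0,0,0.004]},{"translation":[1.2,1.6,0],"delta_rot":[0,0,0.004]},{"translation":[0.3,2,0],"delta_rot":[0,0,0]}]'
python3 -m creep '[{"translation":[0.3,2,0],"delta_rot":[0,0,0]},{"translation":[0.3,2,0],"delta_rot":[0,0,0]},{"translation":[0.3,2,0],"delta_rot":[0,0,0]},{"translation":[0.3,2,0],"delta_rot":[0,0,0]},{"translation":[0.3,2,0],"delta_rot":[0,0,0]}]'
python3 -m creep '[{"translation":[0,0,0],"delta_rot":[0,0,0]},{"translation":[0,0,0],"delta_rot":[0,0,0]}]'
python3 st.py
python3 - <<'E'
from h import *
for n in ("top","scene"):
    p,d=optics.grab_frame(n);cv2.imwrite(f"pics/{n}2.png",p[:,:,::-1]);c=optics.camera_params(n);W=world(d,c)
    m=mask(p,*BLU);N,L,S,C=cv2.connectedComponentsWithStats(m)
    for i in range(1,N):
        if 1000<S[i,4]<6000 and S[i,0]>0:
            w=W[L==i];q=w[(w[:,2]>40)&(w[:,2]<52)];print(n,cv2.minAreaRect(q[:,:2].astype(np.float32)))
E
```

```text
time_s: 3.23
ee_pos: [542.1, -279.8, 28.4]
ee_rot: [65.6, 89.7, -33.5]
force: [-0.7, -1.8, 0.3]
gripper_width: 14.5
time_s: 3.65
ee_pos: [555.0, -178.5, 28.1]
ee_rot: [55.0, 89.9, -44.1]
force: [-0.2, -2.0, 0.5]
gripper_width: 14.3
time_s: 3.82
ee_pos: [554.9, -177.7, 28.1]
ee_rot: [141.6, 89.9, 42.5]
force: [-0.5, 2.8, 1.4]
gripper_width: 14.3
t 3.8167 pos [ 554.9 -177.7   28.1] jaw -9.09 down [ 0.001  0.001 -1.   ] F [-0.46  2.82  1.44] w 14.3 q [-1.890e+01  2.990e+01  1.032e+02  1.000e-01  4.680e+01 -9.900e+00]
top ((571.2608642578125, -84.626953125), (133.7365264892578, 99.04478454589844), 81.09944152832031)
scene ((574.5845947265625, -68.16624450683594), (91.9113540649414, 104.68196105957031), 79.44602966308594)
```

View pics/top2.png

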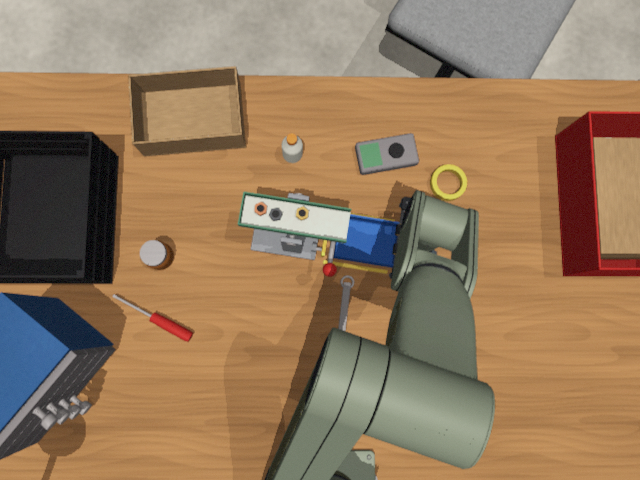

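View pics/scene2.png

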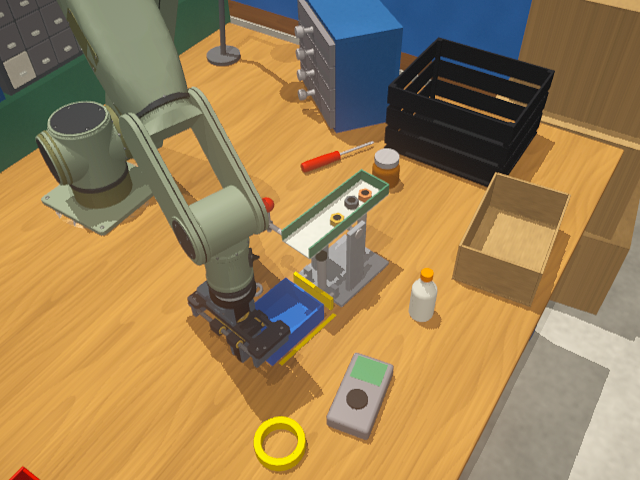

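```bash
python3 -m creep '[{"translation":[0.06,0.4,0],"delta_rot":[0,0,0]},{"translation":[0.06,0.4,0],"delta_rot":[0,0,0]},{"translation":[0.06,0.4,0],"delta_rot":[0,0,0]},{"translation":[0.05,0.3,0],"delta_rot":[0,0,0]},{"translation":[0,0,0],"delta_rot":[0,0,0]}]'
python3 -m creep '[{"translation":[0,0,0],"delta_rot":[0,0,0]}]'
python3 -m creep '[{"translation":[0,0,0],"delta_rot":[0,0,0]}]'
python3 -m creep '[{"translation":[0.03,0.2,0],"delta_rot":[0,0,0]},{"translation":[0,0,0],"delta_rot":[0,0,0]}]'
python3 -m creep '[{"translation":[0,0,0],"delta_rot":[0,0,0]}]'
python3 -m creep '[{"translation":[0,0,0],"delta_rot":[0,0,0]}]'
python3 st.py
```

```text
time_s: 4.33
ee_pos: [556.7, -163.9, 28.1]
ee_rot: [64.4, 90.0, -34.7]
force: [-0.5, -1.5, 2.2]
gripper_width: 13.9
time_s: 4.42
ee_pos: [556.7, -164.0, 28.1]
ee_rot: [95.2, 90.0, -4.0]
force: [0.4, -0.4, 2.6]
gripper_width: 13.6
time_s: 4.5
ee_pos: [556.6, -163.9, 28.1]
ee_rot: [107.2, 90.0, 8.0]
force: [0.4, -1.3, 2.8]
gripper_width: 13.9
time_s: 4.67
ee_pos: [556.9, -162.1, 28.1]
ee_rot: [51.1, 90.0, -48.0]
force: [-0.5, -3.2, 2.6]
gripper_width: 13.8
time_s: 4.75
ee_pos: [556.9, -162.1, 28.1]
ee_rot: [64.1, 90.0, -35.1]
force: [-0.1, -2.2, 3.2]
gripper_width: 14.2
time_s: 4.83
ee_pos: [556.9, -162.1, 28.1]
ee_rot: [73.0, 90.0, -26.1]
force: [-0.5, -2.6, 2.8]
gripper_width: 13.8
t 4.8333 pos [ 556.9 -162.1   28.1] jaw -9.16 down [ 0. -0. -1.] F [-0.53 -2.63  2.81] w 13.8 q [-17.4  29.7 103.6  -0.   46.7  -8.2]
```

```bash
for i in 1; do python3 -m creep '[{"translation":[0.03,0.2,0],"delta_rot":[0,0,0]},{"translation":[0,0,0],"delta_rot":[0,0,0]},{"translation":[0,0,0],"delta_rot":[0,0,0]}]'; done
python3 -m creep '[{"translation":[0.03,0.2,0],"delta_rot":[0,0,0]},{"translation":[0,0,0],"delta_rot":[0,0,0]},{"translation":[0,0,0],"delta_rot":[0,0,0]}]'
```

```text
time_s: 5.08
ee_pos: [557.2, -160.0, 28.1]
ee_rot: [78.3, 90.0, -20.9]
force: [-0.7, -2.5, 3.8]
gripper_width: 13.6
time_s: 5.33
ee_pos: [557.6, -157.9, 28.1]
ee_rot: [97.8, 90.0, -1.4]
force: [-0.8, -3.0, 4.0]
gripper_width: 13.9
```

```bash
python3 -m creep '[{"translation":[0.03,0.2,0],"delta_rot":[0,0,0]},{"translation":[0,0,0],"delta_rot":[0,0,0]},{"translation":[0,0,0],"delta_rot":[0,0,0]}]'
python3 -m creep '[{"translation":[0.02,0.15,0],"delta_rot":[0,0,0]},{"translation":[0,0,0],"delta_rot":[0,0,0]},{"translation":[0,0,0],"delta_rot":[0,0,0]}]'
```

```text
time_s: 5.58
ee_pos: [557.9, -156.1, 28.1]
ee_rot: [73.3, 90.0, -25.8]
force: [-0.2, -3.7, 3.8]
gripper_width: 13.9
time_s: 5.83
ee_pos: [558.1, -155.0, 28.1]
ee_rot: [42.5, 89.9, -56.6]
force: [0.3, -5.8, 3.9]
gripper_width: 14.4
```

```bash
python3 -m creep '[{"translation":[0.02,0.12,0],"delta_rot":[0,0,0]},{"translation":[0,0,0],"delta_rot":[0,0,0]},{"translation":[0,0,0],"delta_rot":[0,0,0]}]'
python3 -m creep '[{"translation":[0,0,0],"delta_rot":[0,0,0]},{"translation":[0,0,0],"delta_rot":[0,0,0]},{"translation":[0,0,0],"delta_rot":[0,0,0]},{"translation":[0,0,0],"delta_rot":[0,0,0]}]'; python3 st.py
```

```text
time_s: 6.08
ee_pos: [558.4, -154.3, 28.1]
ee_rot: [34.3, 89.9, -64.8]
force: [0.0, -6.5, 3.6]
gripper_width: 14.0
time_s: 6.42
ee_pos: [558.4, -154.3, 28.1]
ee_rot: [33.8, 89.9, -65.3]
force: [-0.1, -7.1, 3.5]
gripper_width: 13.7
t 6.4167 pos [ 558.4 -154.3   28.1] jaw -9.11 down [ 0.001 -0.002 -1.   ] F [-0.13 -7.08  3.47] w 13.7 q [-1.650e+01  2.970e+01  1.037e+02 -1.000e-01  4.660e+01 -7.400e+00]
```

The force rises from about y = -156, where I expected the fence, so the drawer is seated. I'll ease off a little, release and lift.

```bash
python3 -m creep '[{"translation":[-0.01,-0.08,0],"delta_rot":[0,0,0]},{"translation":[0,0,0],"delta_rot":[0,0,0]}]'
python3 -m creep '[{"translation":[0,0,0],"delta_rot":[0,0,0]},{"translation":[0,0,0],"delta_rot":[0,0,0]},{"translation":[0,0,0],"delta_rot":[0,0,0]},{"translation":[0,0,0],"delta_rot":[0,0,0]},{"translation":[0,0,0],"delta_rot":[0,0,0]}]' 0
python3 -m creep '[{"translation":[0,0,1],"delta_rot":[0,0,0]},{"translation":[0,0,3],"delta_rot":[0,0,0]},{"translation":[0,0,3.5],"delta_rot":[0,0,0]},{"translation":[0,0,3.5],"delta_rot":[0,0,0]},{"translation":[0,0,0],"delta_rot":[0,0,0]}]'
python3 -m creep '[{"translation":[0,0,0],"delta_rot":[0,0,0]},{"translation":[0,0,0],"delta_rot":[0,0,0]}]'
python3 st.py
python3 - <<'E'
from h import *
c=optics.camera_params("wrist")
p,d=optics.grab_frame("wrist");cv2.imwrite("pics/w3.png",p[:,:,::-1]);W=world(d,c)
m=mask(p,*BLU)>0;w=W[m];q=w[(w[:,2]>41)&(w[:,2]<51)]
if len(q): print("rim",cv2.minAreaRect(q[:,:2].astype(np.float32)))
m=(p.max(2)<60)&(W[...,2]>40)&(W[...,2]<56)&(d>0);q=W[m];print("fin",len(q),cv2.minAreaRect(q[:,:2].astype(np.float32)))
E
```

```text
time_s: 6.58
ee_pos: [558.4, -154.3, 28.1]
ee_rot: [76.6, 89.9, -22.5]
force: [1.0, -3.8, 2.9]
gripper_width: 13.8
time_s: 7.0
ee_pos: [557.7, -154.0, 27.7]
ee_rot: [-99.2, 90.0, 161.6]
force: [0.8, -4.2, -0.7]
gripper_width: 43.8
time_s: 7.42
ee_pos: [561.4, -154.0, 145.4]
ee_rot: [92.5, 89.3, -6.7]
force: [0.9, -0.5, 0.8]
gripper_width: 45.9
time_s: 7.58
ee_pos: [557.0, -153.1, 137.7]
ee_rot: [-125.0, 89.9, 135.8]
force: [0.6, -0.5, -0.7]
gripper_width: 45.5
t 7.5833 pos [ 557.  -153.1  137.7] jaw -9.17 down [-0.002  0.002 -1.   ] F [ 0.57 -0.54 -0.74] w 45.5 q [-16.5  22.6  96.9   0.1  60.6  -7.4]
rim ((571.603759765625, -81.63316345214844), (141.4645233154297, 99.61997985839844), 81.87416076660156)
fin 746 ((559.423583984375, -166.42196655273438), (33.3942985534668, 12.633258819580078), 81.4067611694336)
```

View pics/w3.png

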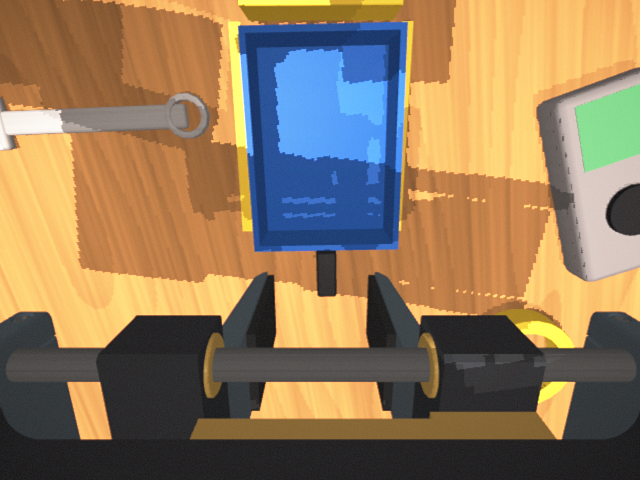

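```bash
python3 -m creep '[{"translation":[0,0,0],"delta_rot":[0,0,0]},{"translation":[0,0,0],"delta_rot":[0,0,0]}]'
python3 - <<'E'
from h import *
c=optics.camera_params("wrist")
p,d=optics.grab_frame("wrist");cv2.imwrite("pics/w4.png",p[:,:,::-1]);W=world(d,c)
m=mask(p,*BLU)>0;w=W[m];q=w[(w[:,2]>41)&(w[:,2]<51)]
r=cv2.minAreaRect(q[:,:2].astype(np.float32));print("rim",r,cv2.boxPoints(r).round(1).tolist())
m=(p.max(2)<60)&(W[...,2]>40)&(W[...,2]<56)&(d>0);q=W[m];print("fin",len(q),cv2.minAreaRect(q[:,:2].astype(np.float32)))
m=mask(p,(22,150,120),(34,255,255))>0; m&=(W[...,2]>2); m[60:]=0; q=W[m]
print("fence",len(q),q.min(0),q.max(0),np.median(q,0))
y=np.array([.156,.988]);print("fence y along",np.percentile(q[:,:2]@y,[1,10,50,90]),"drawer front", np.array(r[0])@y+70)
n="top"
p,d=optics.grab_frame(n);c=optics.camera_params(n);W=world(d,c);cv2.imwrite("pics/top4.png",p[:,:,::-1])
m=mask(p,*BLU);N,L,S,C=cv2.connectedComponentsWithStats(m)
for i in range(1,N):
        if 1000<S[i,4]<6000 and S[i,0]>0:
            w=W[L==i];q=w[(w[:,2]>40)&(w[:,2]<52)];r=cv2.minAreaRect(q[:,:2].astype(np.float32));print(n,r,cv2.boxPoints(r).tolist())
E
python3 st.py
```

```text
time_s: 7.8
ee_pos: [557.1, -153.6, 136.5]
ee_rot: [-102.7, 89.8, 158.1]
force: [-0.4, -0.1, 0.1]
gripper_width: 45.8
rim ((571.757080078125, -81.0838394165039), (140.6574249267578, 99.60565948486328), 81.95294189453125) [[512.5999755859375, -143.6999969482422], [611.2000122070312, -157.6999969482422], [630.9000244140625, -18.399999618530273], [532.2999877929688, -4.5]]
fin 762 ((559.4533081054688, -166.38247680664062), (33.45652389526367, 12.582036018371582), 81.43830108642578)
fence 876 [521.03062678 -70.84616808   2.07578965] [642.1789996    9.58753972 292.97431442] [ 5.86744667e+02 -6.93605236e-02  2.95200711e+01]
fence y along [79.03933993 90.98440302 91.34339708 92.18450641] drawer front 79.08327114868165
top ((572.2071533203125, -79.16181945800781), (124.58584594726562, 98.71900177001953), 81.76700592041016) [[514.43603515625, -133.74452209472656], [612.1376953125, -147.88096618652344], [629.978271484375, -24.579116821289062], [532.276611328125, -10.442672729492188]]
t 7.9 pos [ 557.5 -153.9  136.9] jaw -9.17 down [-0.002  0.001 -1.   ] F [ 0.    0.39 -0.25] w 45.3 q [-16.6  22.7  96.8   0.   60.6  -7.4]
```

View pics/w4.png

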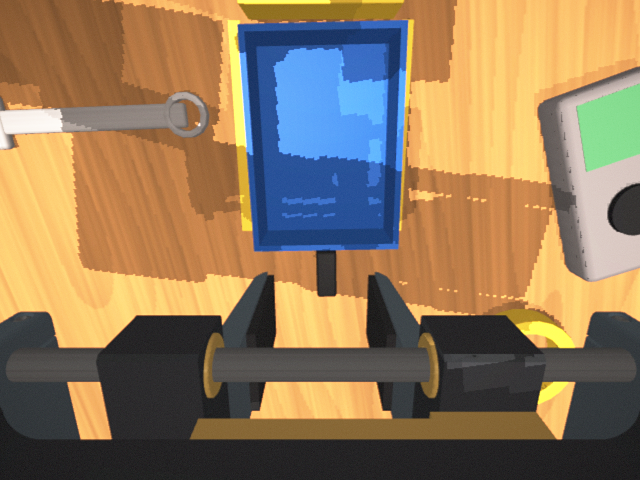

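The drawer sits about 12 mm off the fence: its front edge is at row 22 and the fence at row 12. The fence's spring probably kicked it back when I released. I'll regrip, push more gently and unload before opening.

```bash
python3 -m creep '[{"translation":[0.15,-1.4,0],"delta_rot":[0,0,0]},{"translation":[0,0,-3],"delta_rot":[0,0,0]},{"translation":[0,0,-3.5],"delta_rot":[0,0,0]},{"translation":[0,0,-3],"delta_rot":[0,0,0]},{"translation":[0,0,-1],"delta_rot":[0,0,0]}]'
python3 -m creep '[{"translation":[0,0,0],"delta_rot":[0,0,0]},{"translation":[0,0,0],"delta_rot":[0,0,0]},{"translation":[0,0,0],"delta_rot":[0,0,0]}]'
python3 st.py
```

```text
time_s: 8.32
ee_pos: [556.7, -168.2, 28.6]
ee_rot: [-96.8, 89.5, 164.0]
force: [-0.2, 1.3, 0.7]
gripper_width: 45.5
time_s: 8.57
ee_pos: [561.1, -168.9, 34.7]
ee_rot: [81.2, 89.8, -17.9]
force: [0.4, -0.5, -0.7]
gripper_width: 45.5
t 8.5667 pos [ 561.1 -168.9   34.7] jaw -9.18 down [ 0.004 -0.001 -1.   ] F [ 0.39 -0.49 -0.68] w 45.5 q [-17.9  29.6 102.5  -0.   47.6  -8.7]
```

```bash
python3 -m creep '[{"translation":[0,0,-0.3],"delta_rot":[0,0,0]},{"translation":[0,0,0],"delta_rot":[0,0,0]},{"translation":[0,0,0],"delta_rot":[0,0,0]},{"translation":[0,0,0],"delta_rot":[0,0,0]}]'
python3 st.py
python3 -m creep '[{"translation":[0,0,0],"delta_rot":[0,0,0]},{"translation":[0,0,0],"delta_rot":[0,0,0]},{"translation":[0,0,0],"delta_rot":[0,0,0]},{"translation":[0,0,0],"delta_rot":[0,0,0]},{"translation":[0,0,0],"delta_rot":[0,0,0]}]' -1 25
python3 -m creep '[{"translation":[0,0,0],"delta_rot":[0,0,0]},{"translation":[0,0,0],"delta_rot":[0,0,0]},{"translation":[0,0,0],"delta_rot":[0,0,0]}]'
python3 st.py
```

```text
time_s: 8.9
ee_pos: [560.3, -168.6, 30.9]
ee_rot: [70.6, 89.9, -28.5]
force: [1.2, -2.1, 1.8]
gripper_width: 45.8
t 8.9 pos [ 560.3 -168.6   30.9] jaw -9.15 down [ 0.002 -0.001 -1.   ] F [ 1.16 -2.08  1.76] w 45.8 q [-17.9  29.8 102.8  -0.   47.2  -8.7]
time_s: 9.32
ee_pos: [559.3, -167.9, 29.8]
ee_rot: [-127.1, 90.0, 133.7]
force: [-1.6, -1.5, 0.1]
gripper_width: 15.1
time_s: 9.57
ee_pos: [559.5, -167.8, 29.8]
ee_rot: [-156.9, 90.0, 104.0]
force: [-1.1, 1.0, -1.2]
gripper_width: 13.9
t 9.5667 pos [ 559.5 -167.8   29.8] jaw -9.18 down [-0.  0. -1.] F [-1.07  0.98 -1.17] w 13.9 q [-17.8  29.9 102.9   0.   47.2  -8.7]
```

```bash
python3 -m creep '[{"translation":[0.04,0.3,0],"delta_rot":[0,0,0]},{"translation":[0.05,0.3,0],"delta_rot":[0,0,0]},{"translation":[0.05,0.3,0],"delta_rot":[0,0,0]},{"translation":[0,0,0],"delta_rot":[0,0,0]},{"translation":[0,0,0],"delta_rot":[0,0,0]}]'
python3 -m creep '[{"translation":[0,0,0],"delta_rot":[0,0,0]}]'
python3 -m creep '[{"translation":[0.02,0.15,0],"delta_rot":[0,0,0]},{"translation":[0,0,0],"delta_rot":[0,0,0]},{"translation":[0,0,0],"delta_rot":[0,0,0]}]'
python3 -m creep '[{"translation":[0,0,0],"delta_rot":[0,0,0]}]'
python3 - <<'E'
from h import *
c=optics.camera_params("wrist")
p,d=optics.grab_frame("wrist");cv2.imwrite("pics/w5.png",p[:,:,::-1]);W=world(d,c)
E
python3 st.py
```

```text
time_s: 9.98
ee_pos: [560.9, -158.6, 29.8]
ee_rot: [-156.9, 90.0, 103.9]
force: [0.5, 0.2, -2.3]
gripper_width: 13.7
time_s: 10.07
ee_pos: [560.9, -158.9, 29.8]
ee_rot: [-143.4, 90.0, 117.4]
force: [-1.8, 0.1, -2.3]
gripper_width: 13.7
time_s: 10.32
ee_pos: [561.1, -157.6, 29.9]
ee_rot: [-142.7, 90.0, 118.1]
force: [0.1, 0.0, -2.7]
gripper_width: 14.0
time_s: 10.4
ee_pos: [561.0, -157.6, 29.9]
ee_rot: [-131.3, 90.0, 129.5]
force: [0.8, -0.7, -2.8]
gripper_width: 13.9
t 10.45 pos [ 561.1 -157.6   29.9] jaw -9.17 down [-0.  0. -1.] F [ 0.38 -0.32 -2.84] w 13.8 q [-16.8  29.8 103.1   0.   47.1  -7.7]
```

View pics/w5.png

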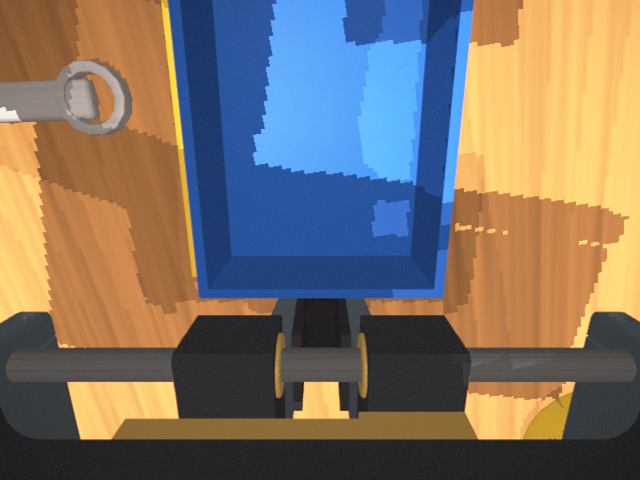

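```bash
python3 -m creep '[{"translation":[0.01,0.1,0],"delta_rot":[0,0,0]},{"translation":[0,0,0],"delta_rot":[0,0,0]},{"translation":[0,0,0],"delta_rot":[0,0,0]}]'
python3 -m creep '[{"translation":[0.01,0.1,0],"delta_rot":[0,0,0]},{"translation":[0,0,0],"delta_rot":[0,0,0]},{"translation":[0,0,0],"delta_rot":[0,0,0]}]'
python3 -m creep '[{"translation":[0.01,0.1,0],"delta_rot":[0,0,0]},{"translation":[0,0,0],"delta_rot":[0,0,0]},{"translation":[0,0,0],"delta_rot":[0,0,0]}]'
```

```text
time_s: 10.7
ee_pos: [561.2, -156.6, 29.9]
ee_rot: [-100.2, 90.0, 160.6]
force: [-0.3, 0.5, -3.4]
gripper_width: 13.4
time_s: 10.95
ee_pos: [561.4, -155.8, 30.0]
ee_rot: [35.9, 90.0, -63.3]
force: [0.3, -1.6, -3.2]
gripper_width: 14.2
time_s: 11.2
ee_pos: [561.6, -155.0, 30.1]
ee_rot: [38.8, 89.9, -60.3]
force: [-0.5, -3.3, -2.3]
gripper_width: 14.1
```

```bash
python3 -m creep '[{"translation":[0,0,0],"delta_rot":[0,0,0]},{"translation":[0,0,0],"delta_rot":[0,0,0]},{"translation":[0,0,0],"delta_rot":[0,0,0]},{"translation":[0,0,0],"delta_rot":[0,0,0]},{"translation":[-0.01,-0.06,0],"delta_rot":[0,0,0]}]'
python3 -m creep '[{"translation":[0,0,0],"delta_rot":[0,0,0]},{"translation":[0,0,0],"delta_rot":[0,0,0]}]'
python3 -m creep '[{"translation":[-0.01,-0.05,0],"delta_rot":[0,0,0]},{"translation":[0,0,0],"delta_rot":[0,0,0]},{"translation":[0,0,0],"delta_rot":[0,0,0]}]'
```

```text
time_s: 11.62
ee_pos: [561.4, -155.2, 30.0]
ee_rot: [109.9, 90.0, 10.8]
force: [0.1, -2.0, -2.6]
gripper_width: 14.2
time_s: 11.78
ee_pos: [561.3, -155.2, 30.0]
ee_rot: [122.3, 90.0, 23.1]
force: [-0.9, -3.4, -2.4]
gripper_width: 14.1
time_s: 12.03
ee_pos: [561.3, -155.6, 29.9]
ee_rot: [157.7, 90.0, 58.5]
force: [1.0, -2.0, -3.5]
gripper_width: 13.8
```

```bash
python3 -m creep '[{"translation":[-0.01,-0.07,0],"delta_rot":[0,0,0]},{"translation":[0,0,0],"delta_rot":[0,0,0]},{"translation":[0,0,0],"delta_rot":[0,0,0]}]'
cat > wr.py <<'E'
import sys
from h import *
c=optics.camera_params("wrist")
p,d=optics.grab_frame("wrist");cv2.imwrite(sys.argv[1],p[:,:,::-1]);W=world(d,c)
m=mask(p,*BLU)>0;w=W[m];q=w[(w[:,2]>42)&(w[:,2]<50)]
r=cv2.minAreaRect(q[:,:2].astype(np.float32));y=np.array([.156,.988])
print("rim",np.round(r[0],1),np.round(r[1],1),round(r[2],2),"along back edge",np.percentile(q[:,:2]@y,[0.5,99.5]))
m=mask(p,(22,150,120),(34,255,255))>0; m&=(W[...,2]>25)&(W[...,2]<45)&(W[...,1]>-60); q=W[m]
if len(q)>20: print("fence along",len(q),np.percentile(q[:,:2]@y,[1,10,50]))
E
python3 wr.py pics/w6.png
python3 -m creep '[{"translation":[0,0,0],"delta_rot":[0,0,0]},{"translation":[0,0,0],"delta_rot":[0,0,0]},{"translation":[0,0,0],"delta_rot":[0,0,0]}]' -0.3
python3 wr.py pics/w7.png; python3 st.py
```

```text
time_s: 12.28
ee_pos: [561.0, -156.1, 29.9]
ee_rot: [-147.7, 90.0, 113.1]
force: [-0.7, -1.1, -3.8]
gripper_width: 14.0
rim [573.3 -86.4] [109.4 100.5] 81.02 along back edge [-48.92998829  57.39861067]
time_s: 12.58
ee_pos: [561.3, -156.2, 30.3]
ee_rot: [119.9, 90.0, 20.7]
force: [0.2, -0.1, -0.6]
gripper_width: 30.4
rim [573.4 -85.9] [108.2 100.4] 80.85 along back edge [-48.83171309  57.49052906]
t 12.6333 pos [ 561.3 -156.3   30.3] jaw -9.18 down [ 0.001  0.    -1.   ] F [-0.29  0.18  0.18] w 31.4 q [-16.7  29.8 103.1   0.   47.1  -7.5]
```

```bash
python3 -m creep '[{"translation":[0,0,0],"delta_rot":[0,0,0]},{"translation":[0,0,0],"delta_rot":[0,0,0]},{"translation":[0,0,0.5],"delta_rot":[0,0,0]},{"translation":[0,0,1],"delta_rot":[0,0,0]},{"translation":[0,0,1.5],"delta_rot":[0,0,0]}]' 0.1
python3 -m creep '[{"translation":[0,0,2],"delta_rot":[0,0,0]},{"translation":[0,0,2],"delta_rot":[0,0,0]},{"translation":[0,0,2],"delta_rot":[0,0,0]},{"translation":[0,0,2],"delta_rot":[0,0,0]},{"translation":[0,0,0],"delta_rot":[0,0,0]}]'
python3 -m creep '[{"translation":[0,0,0],"delta_rot":[0,0,0]},{"translation":[0,0,0],"delta_rot":[0,0,0]},{"translation":[0,0,0],"delta_rot":[0,0,0]}]'
python3 wr.py pics/w8.png;python3 st.py
```

```text
time_s: 13.05
ee_pos: [560.4, -156.2, 59.9]
ee_rot: [-99.1, 89.9, 161.7]
force: [0.1, -0.9, -0.2]
gripper_width: 50.1
time_s: 13.47
ee_pos: [563.7, -157.2, 145.2]
ee_rot: [83.1, 89.4, -16.0]
force: [1.0, -0.2, 0.8]
gripper_width: 50.2
time_s: 13.72
ee_pos: [560.3, -156.2, 138.8]
ee_rot: [-97.3, 89.9, 163.5]
force: [-0.6, 0.9, -0.2]
gripper_width: 50.4
rim [575.7 -70.7] [138.5 100. ] 80.95 along back edge [-48.48703575  88.78477314]
t 13.7667 pos [ 560.3 -156.2  138.7] jaw -9.17 down [-0.002  0.001 -1.   ] F [ 0.03  0.16 -0.31] w 50.0 q [-16.7  22.9  96.2   0.   61.   -7.5]
```

View pics/w8.png

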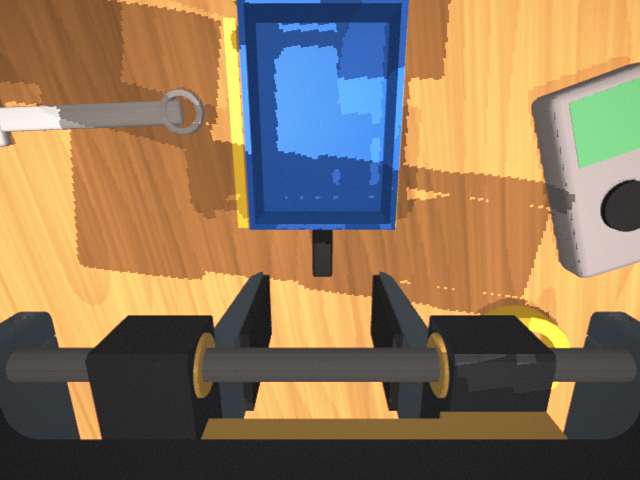

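Run:
```python
from h import *
c=optics.camera_params("wrist")
p,d=optics.grab_frame("wrist");W=world(d,c);x=np.array([.988,-.156]);y=np.array([.156,.988])
m=mask(p,(20,120,120),(34,255,255))>0;m&=(abs(W[...,2])<4)&(W[...,1]<-30);m[:,400:]=0
q=W[m][:,:2];print(len(q),"left tape lat",np.percentile(q@x,[5,50,95]))
m=mask(p,*BLU)>0;w=W[m];q=w[(w[:,2]>42)&(w[:,2]<50)][:,:2];l=np.percentile(q@x,[.3,99.7]);print("rim lat",l,l.mean())
```

```text
9914 left tape lat [318.12282397 479.9766494  584.69223421]
rim lat [530.10989671 629.63498207] 579.8724393919258
```

```bash
python3 - <<'E'
from h import *
c=optics.camera_params("wrist")
p,d=optics.grab_frame("wrist");W=world(d,c);x=np.array([.988,-.156])
print(cv2.cvtColor(p,cv2.COLOR_RGB2HSV)[150,220:250].tolist())
m=mask(p,(24,200,120),(34,255,255))>0;m&=(abs(W[...,2])<4)&(W[...,1]<-30);m[:,260:]=0
q=W[m][:,:2];print(len(q),"left tape lat",np.percentile(q@x,[5,50,95]))
E
python3 st.py
```

```text
[[14, 153, 147], [13, 156, 144], [14, 154, 142], [13, 145, 144], [14, 161, 139], [13, 153, 142], [13, 157, 143], [13, 156, 147], [13, 160, 148], [13, 152, 151], [13, 158, 147], [14, 157, 153], [20, 182, 195], [21, 196, 216], [22, 193, 219], [21, 197, 218], [22, 194, 218], [22, 194, 219], [21, 193, 218], [22, 192, 219], [21, 195, 220], [22, 195, 220], [21, 194, 210], [16, 162, 173], [158, 40, 146], [109, 143, 252], [106, 158, 255], [106, 159, 253], [106, 156, 252], [106, 154, 253]]
t 13.8667 pos [ 560.6 -156.3  138.9] jaw -9.17 down [-0.002  0.001 -1.   ] F [0.81 0.26 0.05] w 50.1 q [-16.7  22.9  96.2   0.   61.   -7.5]Traceback (most recent call last):
  File "<stdin>", line 6, in <module>
    return _quantile_unchecked(
        a, q, axis, out, overwrite_input, method, keepdims, weights)
    return _ureduce(a,
                    func=_quantile_ureduce_func,
    ...<5 lines>...
                    overwrite_input=overwrite_input,
                    method=method)
    r = func(a, **kwargs)
    result = _quantile(arr,
                       quantiles=q,
    ...<2 lines>...
                       out=out,
                       weights=wgt)
    slices_having_nans = np.isnan(arr[-1, ...])
                                  ~~~^^^^^^^^^
IndexError: index -1 is out of bounds for axis 0 with size 0
```

Run:
```python
from h import *
c=optics.camera_params("wrist");x=np.array([.988,-.156])
for u in (232,242.5): print(ray(c,u,150,0)[:2]@x)
```

```text
511.2664874271335
519.3001883078894
```

The drawer is seated with almost no gap and sits about 4.6 mm right of the middle, square within 0.5°. That's within tolerance, so I'll move to the knob.

```bash
python3 -m creep '[{"translation":[0,0,3],"delta_rot":[0,0,0]},{"translation":[0,0,3.5],"delta_rot":[0,0,0]},{"translation":[0,0,3.5],"delta_rot":[0,0,0]},{"translation":[0,0,2.5],"delta_rot":[0,0,0]},{"translation":[-0.5,1,0.5],"delta_rot":[0,0,0]}]' -1 20
python3 -m creep '[{"translation":[-1.2,2.5,0],"delta_rot":[0,0,0]},{"translation":[-1.2,2.6,0],"delta_rot":[0,0,0]},{"translation":[-1.2,2.7,0],"delta_rot":[0,0,0]},{"translation":[-1.2,2.6,0],"delta_rot":[0,0,0]},{"translation":[-1,2.4,0],"delta_rot":[0,0,0]}]'
python3 -m creep '[{"translation":[-1,2.4,0],"delta_rot":[0,0,0]},{"translation":[0,0,0],"delta_rot":[0,0,0]},{"translation":[0,0,0],"delta_rot":[0,0,0]},{"translation":[0,0,0],"delta_rot":[0,0,0]},{"translation":[0,0,0],"delta_rot":[0,0,0]}]'
python3 st.py
```

```text
time_s: 14.28
ee_pos: [558.7, -148.0, 274.5]
ee_rot: [79.2, 89.5, -20.1]
force: [-0.0, 1.0, 0.3]
gripper_width: 19.8
time_s: 14.7
ee_pos: [496.3, -16.8, 268.6]
ee_rot: [-92.6, 89.8, 168.3]
force: [-1.1, -0.1, 0.3]
gripper_width: 0.6
time_s: 15.12
ee_pos: [488.3, 4.9, 269.4]
ee_rot: [-54.3, 90.0, -153.5]
force: [0.1, -0.2, -0.5]
gripper_width: 0.9
t 15.1167 pos [488.3   4.9 269.4] jaw -9.21 down [-0.001 -0.    -1.   ] F [ 0.05 -0.17 -0.51] w 0.9 q [-0.8  9.  96.2 -0.  74.8  8.5]
```

```bash
python3 -m creep '[{"translation":[-0.1,0.1,-1],"delta_rot":[0,0,0]},{"translation":[0,0,-1],"delta_rot":[0,0,0]},{"translation":[0,0,-0.5],"delta_rot":[0,0,0]},{"translation":[0,0,0],"delta_rot":[0,0,0]},{"translation":[0,0,0],"delta_rot":[0,0,0]}]'
python3 -m creep '[{"translation":[0,0,-0.5],"delta_rot":[0,0,0]},{"translation":[0,0,0],"delta_rot":[0,0,0]},{"translation":[0,0,0],"delta_rot":[0,0,0]}]'
python3 - <<'E'
from h import *
for n in ("scene","top"):
    p,d=optics.grab_frame(n);cv2.imwrite(f"pics/{n}9.png",cv2.resize(p[120:360,180:500,::-1],None,fx=2,fy=2))
E
python3 st.py
```

```text
time_s: 15.53
ee_pos: [486.9, 6.3, 244.2]
ee_rot: [-80.9, 89.9, 179.9]
force: [0.0, 0.4, -0.1]
gripper_width: 0.4
time_s: 15.78
ee_pos: [487.1, 6.6, 239.9]
ee_rot: [-20.5, 90.0, -119.6]
force: [-0.0, -0.3, -0.5]
gripper_width: 0.5
t 15.8833 pos [487.2   6.6 240.2] jaw -9.17 down [ 0.001 -0.    -1.   ] F [-0.23 -0.25 -0.77] w 0.4 q [-0.6  9.9 99.4 -0.  70.7  8.6]
```

View pics/scene9.png

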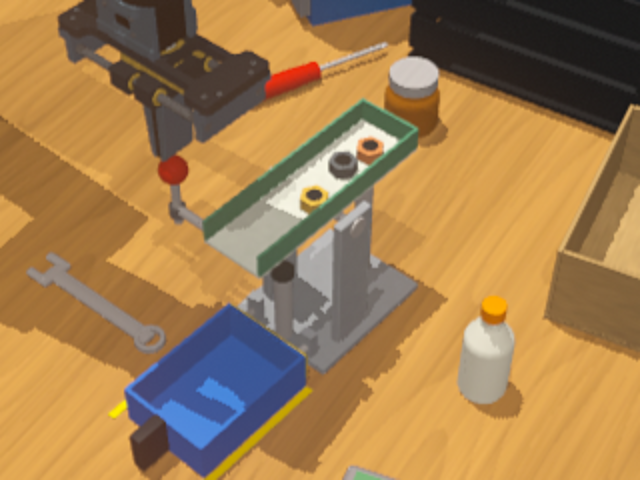

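View pics/top9.png

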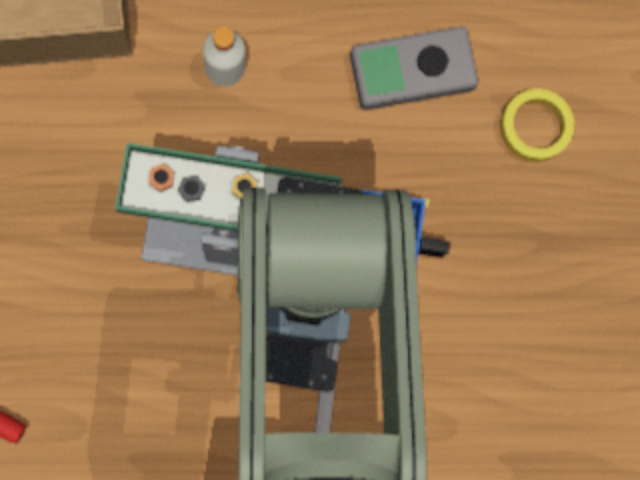

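In the scene crop the fingertips at (168,150) sit just above the ball at (173,170). Now I'll feel for the top of the ball.

```bash
python3 -m creep '[{"translation":[0,0,-0.3],"delta_rot":[0,0,0]},{"translation":[0,0,-0.3],"delta_rot":[0,0,0]},{"translation":[0,0,0],"delta_rot":[0,0,0]}]'
python3 -m creep '[{"translation":[0,0,-0.2],"delta_rot":[0,0,0]},{"translation":[0,0,-0.2],"delta_rot":[0,0,0]},{"translation":[0,0,0],"delta_rot":[0,0,0]}]'
python3 -m creep '[{"translation":[0,0,-0.2],"delta_rot":[0,0,0]},{"translation":[0,0,-0.2],"delta_rot":[0,0,0]},{"translation":[0,0,0],"delta_rot":[0,0,0]}]'
```

```text
time_s: 16.13
ee_pos: [486.7, 6.6, 233.4]
ee_rot: [-79.2, 89.9, -178.4]
force: [0.3, 0.3, -0.3]
gripper_width: 0.4
time_s: 16.38
ee_pos: [486.9, 6.6, 229.5]
ee_rot: [-76.4, 90.0, -175.6]
force: [0.1, -0.2, 0.2]
gripper_width: 0.3
time_s: 16.63
ee_pos: [487.1, 5.5, 226.4]
ee_rot: [17.5, 89.9, -81.7]
force: [-2.0, -3.0, 5.7]
gripper_width: 0.4
```

```bash
python3 -m creep '[{"translation":[-0.02,-0.15,-0.4],"delta_rot":[0,0,0]},{"translation":[-0.02,-0.15,-0.4],"delta_rot":[0,0,0]},{"translation":[-0.02,-0.12,-0.4],"delta_rot":[0,0,0]},{"translation":[-0.02,-0.1,-0.4],"delta_rot":[0,0,0]},{"translation":[0,0,0],"delta_rot":[0,0,0]}]'
python3 -m creep '[{"translation":[-0.01,-0.08,-0.4],"delta_rot":[0,0,0]},{"translation":[-0.01,-0.07,-0.4],"delta_rot":[0,0,0]},{"translation":[-0.01,-0.06,-0.4],"delta_rot":[0,0,0]},{"translation":[0,-0.05,-0.4],"delta_rot":[0,0,0]},{"translation":[0,0,0],"delta_rot":[0,0,0]}]'
python3 -m creep '[{"translation":[0,0,0],"delta_rot":[0,0,0]}]'
```

```text
time_s: 17.05
ee_pos: [486.7, 0.1, 210.3]
ee_rot: [37.6, 89.8, -61.5]
force: [-0.9, -5.0, 6.2]
gripper_width: 0.5
time_s: 17.47
ee_pos: [486.6, -2.3, 194.4]
ee_rot: [47.4, 89.8, -51.8]
force: [-0.3, -5.3, 6.3]
gripper_width: 0.6
time_s: 17.55
ee_pos: [486.7, -2.2, 194.7]
ee_rot: [49.8, 89.8, -49.3]
force: [-0.1, -4.7, 5.8]
gripper_width: 0.4
```

```bash
python3 -m creep '[{"translation":[-0.03,-0.2,0],"delta_rot":[0,0,0]},{"translation":[0,0,0],"delta_rot":[0,0,0]}]'
python3 -m creep '[{"translation":[0,-0.1,-0.3],"delta_rot":[0,0,0]},{"translation":[0,-0.1,-0.3],"delta_rot":[0,0,0]},{"translation":[0,0,-0.3],"delta_rot":[0,0,0]},{"translation":[0,0,0],"delta_rot":[0,0,0]}]'
```

```text
time_s: 17.72
ee_pos: [486.6, -2.7, 194.8]
ee_rot: [129.0, 89.8, 29.7]
force: [0.5, 0.4, 5.4]
gripper_width: 0.4
time_s: 18.05
ee_pos: [486.3, -4.4, 185.2]
ee_rot: [143.6, 89.9, 44.4]
force: [0.8, 1.9, 5.5]
gripper_width: 0.1
```

```bash
python3 -m creep '[{"translation":[0,0.03,-0.25],"delta_rot":[0,0,0]},{"translation":[0,0.03,-0.25],"delta_rot":[0,0,0]},{"translation":[0,0.03,-0.25],"delta_rot":[0,0,0]},{"translation":[0,0,0],"delta_rot":[0,0,0]}]'
python3 -m creep '[{"translation":[0,0.03,-0.2],"delta_rot":[0,0,0]},{"translation":[0,0.03,-0.2],"delta_rot":[0,0,0]},{"translation":[0,0,0],"delta_rot":[0,0,0]}]'
python3 -m creep '[{"translation":[0,0.02,-0.2],"delta_rot":[0,0,0]},{"translation":[0,0,0],"delta_rot":[0,0,0]}]'
```

```text
time_s: 18.38
ee_pos: [486.2, -4.7, 177.9]
ee_rot: [58.8, 89.9, -40.3]
force: [0.5, -2.9, 6.7]
gripper_width: 0.4
time_s: 18.63
ee_pos: [486.3, -4.7, 174.0]
ee_rot: [43.0, 89.8, -56.1]
force: [-0.2, -4.1, 7.1]
gripper_width: 0.6
time_s: 18.8
ee_pos: [486.3, -4.6, 172.1]
ee_rot: [40.8, 89.8, -58.4]
force: [0.1, -4.4, 6.7]
gripper_width: 0.2
```

```bash
python3 -m creep '[{"translation":[0,-0.08,-0.15],"delta_rot":[0,0,0]},{"translation":[0,0,-0.1],"delta_rot":[0,0,0]},{"translation":[0,0,0],"delta_rot":[0,0,0]}]'
python3 -m creep '[{"translation":[0,0,-0.1],"delta_rot":[0,0,0]},{"translation":[0,0,0],"delta_rot":[0,0,0]}]'
python3 -m creep '[{"translation":[0,0,-0.1],"delta_rot":[0,0,0]},{"translation":[0,0,0],"delta_rot":[0,0,0]}]'
```

```text
time_s: 19.05
ee_pos: [486.3, -4.7, 169.6]
ee_rot: [70.4, 89.9, -28.8]
force: [-0.5, -1.2, 6.1]
gripper_width: 0.7
time_s: 19.22
ee_pos: [486.3, -4.6, 168.7]
ee_rot: [72.5, 89.9, -26.6]
force: [-1.2, -1.9, 5.3]
gripper_width: 0.4
time_s: 19.38
ee_pos: [486.3, -4.6, 167.9]
ee_rot: [77.2, 89.9, -21.9]
force: [-0.7, -1.3, 6.8]
gripper_width: 0.4
```

```bash
python3 -m creep '[{"translation":[0,0,-0.1],"delta_rot":[0,0,0]},{"translation":[0,0,0],"delta_rot":[0,0,0]}]'
python3 -m creep '[{"translation":[0,0,-0.1],"delta_rot":[0,0,0]},{"translation":[0,0,0],"delta_rot":[0,0,0]}]'
python3 -m creep '[{"translation":[0,0,0],"delta_rot":[0,0,0]}]'
```

```text
time_s: 19.55
ee_pos: [486.4, -4.6, 167.6]
ee_rot: [79.4, 89.9, -19.7]
force: [-2.5, -1.2, 12.2]
gripper_width: 0.5
time_s: 19.72
ee_pos: [486.4, -4.6, 167.3]
ee_rot: [81.8, 89.8, -17.3]
force: [-3.0, -1.0, 17.1]
gripper_width: 0.2
time_s: 19.8
ee_pos: [486.4, -4.6, 167.4]
ee_rot: [82.7, 89.8, -16.5]
force: [-3.3, -1.5, 16.9]
gripper_width: 0.5
```

The trough is on its stop with about 17 N on the knob. I'll hold it there.

```bash
Z='x'; python3 -m creep '[{"translation":[0,0,0],"delta_rot":[0,0,0]},{"translation":[0,0,0],"delta_rot":[0,0,0]},{"translation":[0,0,0],"delta_rot":[0,0,0]},{"translation":[0,0,0],"delta_rot":[0,0,0]},{"translation":[0,0,0],"delta_rot":[0,0,0]}]'
python3 -m creep '[{"translation":[0,0,0],"delta_rot":[0,0,0]},{"translation":[0,0,0],"delta_rot":[0,0,0]},{"translation":[0,0,0],"delta_rot":[0,0,0]},{"translation":[0,0,0],"delta_rot":[0,0,0]},{"translation":[0,0,0],"delta_rot":[0,0,0]}]'
python3 -m creep '[{"translation":[0,0,0],"delta_rot":[0,0,0]},{"translation":[0,0,0],"delta_rot":[0,0,0]},{"translation":[0,0,0],"delta_rot":[0,0,0]},{"translation":[0,0,0],"delta_rot":[0,0,0]},{"translation":[0,0,0],"delta_rot":[0,0,0]}]'
python3 -m creep '[{"translation":[0,0,0],"delta_rot":[0,0,0]},{"translation":[0,0,0],"delta_rot":[0,0,0]},{"translation":[0,0,0],"delta_rot":[0,0,0]},{"translation":[0,0,0],"delta_rot":[0,0,0]},{"translation":[0,0,0],"delta_rot":[0,0,0]}]'
python3 - <<'E'
from h import *
p,d=optics.grab_frame("scene");cv2.imwrite("pics/s10.png",cv2.resize(p[120:360,180:500,::-1],None,fx=2,fy=2))
E
```

```text
time_s: 20.22
ee_pos: [486.4, -4.6, 167.3]
ee_rot: [82.7, 89.8, -16.4]
force: [-3.4, -1.9, 16.1]
gripper_width: 0.5
time_s: 20.63
ee_pos: [486.4, -4.6, 167.4]
ee_rot: [82.6, 89.8, -16.6]
force: [-4.3, -1.6, 17.0]
gripper_width: 0.2
time_s: 21.05
ee_pos: [486.4, -4.6, 167.3]
ee_rot: [82.5, 89.8, -16.6]
force: [-3.2, -1.0, 16.4]
gripper_width: 0.6
time_s: 21.47
ee_pos: [486.4, -4.6, 167.4]
ee_rot: [82.3, 89.8, -16.8]
force: [-3.4, -1.3, 16.0]
gripper_width: 0.3
```

View pics/s10.png

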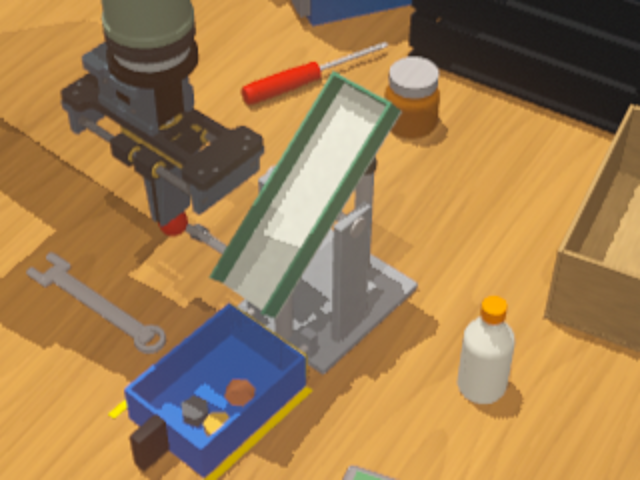

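All three nuts are in the drawer, at crop (240,392), (195,408) and (215,424), and the trough is empty. I'll hold a bit longer and then ease up.

```bash
python3 -m creep '[{"translation":[0,0,0],"delta_rot":[0,0,0]},{"translation":[0,0,0],"delta_rot":[0,0,0]},{"translation":[0,0,0],"delta_rot":[0,0,0]},{"translation":[0,0,0],"delta_rot":[0,0,0]},{"translation":[0,0,0],"delta_rot":[0,0,0]}]'
python3 -m creep '[{"translation":[0,0,0],"delta_rot":[0,0,0]},{"translation":[0,0,0],"delta_rot":[0,0,0]},{"translation":[0,0,0],"delta_rot":[0,0,0]},{"translation":[0,0,0],"delta_rot":[0,0,0]},{"translation":[0,0,0],"delta_rot":[0,0,0]}]'
python3 -m creep '[{"translation":[0,0,0.3],"delta_rot":[0,0,0]},{"translation":[0,0,0.6],"delta_rot":[0,0,0]},{"translation":[0,0,0.8],"delta_rot":[0,0,0]},{"translation":[0,0,0.8],"delta_rot":[0,0,0]},{"translation":[0,0.1,0.8],"delta_rot":[0,0,0]}]'
python3 -m creep '[{"translation":[0.01,0.1,0.8],"delta_rot":[0,0,0]},{"translation":[0.02,0.2,0.8],"delta_rot":[0,0,0]},{"translation":[0.03,0.25,0.8],"delta_rot":[0,0,0]},{"translation":[0.03,0.3,0.8],"delta_rot":[0,0,0]},{"translation":[0,0,1],"delta_rot":[0,0,0]}]'
python3 -m creep '[{"translation":[0,0,1],"delta_rot":[0,0,0]},{"translation":[0,0,2],"delta_rot":[0,0,0]},{"translation":[0,0,2],"delta_rot":[0,0,0]},{"translation":[0,0,2],"delta_rot":[0,0,0]},{"translation":[0,0,2],"delta_rot":[0,0,0]}]'
python3 -m creep '[{"translation":[-2,0,0],"delta_rot":[0,0,0]},{"translation":[-2,0,0],"delta_rot":[0,0,0]},{"translation":[-2,0,0],"delta_rot":[0,0,0]},{"translation":[-2,0,0],"delta_rot":[0,0,0]},{"translation":[0,0,0],"delta_rot":[0,0,0]}]'
python3 -m creep '[{"translation":[0,0,0],"delta_rot":[0,0,0]},{"translation":[0,0,0],"delta_rot":[0,0,0]},{"translation":[0,0,0],"delta_rot":[0,0,0]},{"translation":[0,0,0],"delta_rot":[0,0,0]},{"translation":[0,0,0],"delta_rot":[0,0,0]}]'
python3 - <<'E'
from h import *
x=np.array([.988,-.156]);y=np.array([.156,.988])
for n in ("scene","top"):
    p,d=optics.grab_frame(n);cv2.imwrite(f"pics/{n}11.png",cv2.resize(p[120:400,180:500,::-1],None,fx=2,fy=2));c=optics.camera_params(n);W=world(d,c)
    m=mask(p,*BLU);N,L,S,C=cv2.connectedComponentsWithStats(m)
    for i in range(1,N):
        if 700<S[i,4]<6000 and S[i,0]>100 and S[i,1]>100:
            w=W[L==i];q=w[(w[:,2]>41)&(w[:,2]<51)][:,:2]
            if len(q)>50:
                r=cv2.minAreaRect(q.astype(np.float32));print(n,r,"back",np.percentile(q@y,1)-166.4,"lat",np.percentile(q@x,[.5,99.5]).mean()-575.4)
E
python3 st.py
```

```text
time_s: 21.93
ee_pos: [486.4, -4.6, 167.4]
ee_rot: [82.6, 89.8, -16.6]
force: [-4.2, -1.4, 16.0]
gripper_width: 0.4
time_s: 22.35
ee_pos: [486.4, -4.6, 167.4]
ee_rot: [82.9, 89.8, -16.3]
force: [-2.9, -1.6, 16.0]
gripper_width: 0.4
time_s: 22.77
ee_pos: [486.3, -2.6, 198.9]
ee_rot: [144.9, 89.9, 45.7]
force: [0.6, 1.8, 2.5]
gripper_width: 0.2
time_s: 23.18
ee_pos: [485.8, 5.4, 239.9]
ee_rot: [-68.3, 89.9, -167.4]
force: [-0.0, 0.0, 0.1]
gripper_width: 0.4
time_s: 23.6
ee_pos: [486.2, 4.8, 331.2]
ee_rot: [-41.5, 89.9, -140.7]
force: [0.4, -0.3, -0.1]
gripper_width: 0.4
time_s: 24.02
ee_pos: [403.3, 4.9, 330.7]
ee_rot: [-59.7, 89.9, -158.9]
force: [-0.6, -0.2, -0.1]
gripper_width: 0.4
time_s: 24.43
ee_pos: [407.2, 5.1, 329.7]
ee_rot: [-72.9, 90.0, -172.0]
force: [-0.7, 0.2, 1.0]
gripper_width: 0.2
scene ((576.61962890625, -72.51750946044922), (142.37155151367188, 102.94575500488281), 80.5364990234375) back -218.4144923879036 lat 5.597793735729056
top ((573.1381225585938, -89.74296569824219), (94.79248809814453, 99.52649688720703), 81.58560943603516) back -213.02101767872324 lat 4.762169060166684
t 24.5333 pos [407.    5.2 329.8] jaw -9.16 down [-0. -0. -1.] F [0.47 0.45 0.59] w 0.7 q [-0.9 -0.3 98.  -0.  82.4  8.3]
```

View pics/scene11.png

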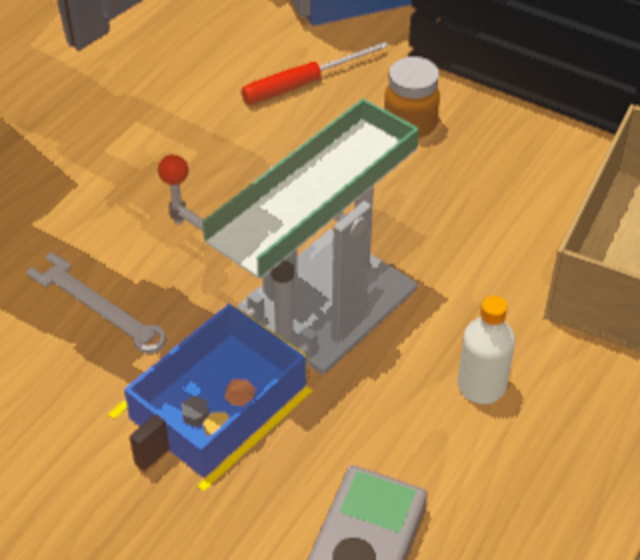

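View pics/top11.png

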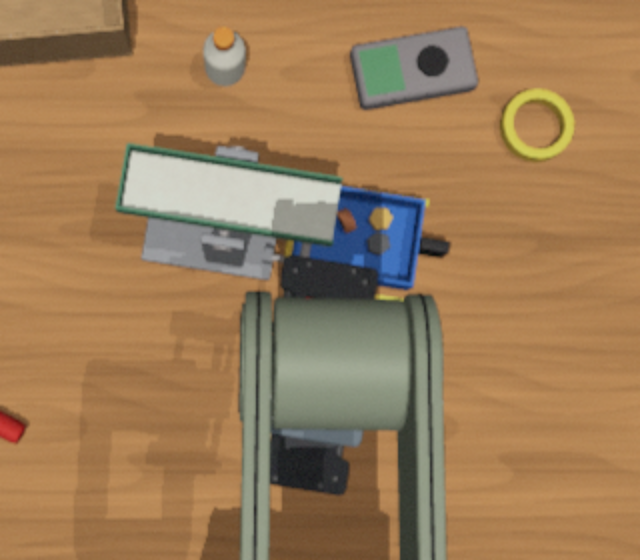

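```bash
python3 -c "
from workcell import env; print(env.job_done())"
```

```text
the job is handed in; nothing more can be done
None
```

I pushed the drawer back against the fence and pressed the knob until all three nuts slid into the drawer. Then I backed the arm clear and handed in at about 24.5 s. No verdict was reported, so the numbers below are my own measurements.

- **First push failed:** I gripped the drawer by its fin and pushed it against the fence, with about 7 N along y on the wrist. When I let go and lifted, it ended up about 12 mm off the fence, probably kicked back by the fence's spring. I gripped it again, compressed the fence only about 1 mm, unloaded it and released.
- **Drawer now:** With the arm clear, the two fixed cameras average to a gap of about 1 mm. They disagree by about 5 mm along the fence direction, so that figure is rough. The wrist camera, right after the second release, put the drawer at the fence. The drawer is about 5 mm right of the middle and within about 0.5° of square.
- **Tipping:** The closed fingertips met the ball at a height of about 214 mm and reached the firm stop about 60 mm lower. I held 16–17 N on the knob for about 2.6 s. A picture taken while still pressing showed all three nuts in the drawer and the trough empty.
- **Last checks:** The trough is level again, the three nuts are lying in the drawer, and the bystanders in view look unmoved. The copper nut's position looked the same before and after I let go; I did not measure any nut's position or speed.

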